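Find the heavy tin on the toy shelf

TASK

One of the three green tins holds the heavy spare parts for the toy trucks: first press all three yellow lids down fully home so that nothing can spill. Then heft the tins one after another, from the robot's left to its right, lifting each upright a good 5 cm off its coaster, pausing a second to feel its weight and setting it back upright in the middle of its coaster (the last may stay in hand if it is the heaviest). Finish while holding the heaviest tin up in the gripper, upright, still and at least 10 cm above its own coaster, with the other two standing on their own coasters, all lids still home and the other toys and the jar left alone.

Things in the scene. Friction and masses are not known exactly. Their poses are not given: they have to be found in the camera images.
- tin_left: green round tin at the robot's left (+y), two brass bands, yellow lid: 56 mm across, straight green wall 66 mm high. Origin: centre of its underside, z up its axis. Starts upright, centred on its coaster. Weighs 0.19 to 0.55 kg with a loose lump shut inside (5 mm play); the three look alike, one is at least 0.12 kg heavier than either other, and which one changes from run to run
- lid_left (a joint): how far that tin's lid is pressed in, m: 0 = 8 mm proud (a bright steel neck shows in the gap under it), 0.008 = fully home on the tin's rim, hard stop. Slides down along the axis against about 3 N of friction and stays where it is left, but pulled or gripped by itself it slides out again, so lift by the green wall; starts 4 to 8 mm proud
- lid_left_top (a point): centre of the flat top of that lid (yellow disc 51 mm across, 12 mm thick); it moves with the lid and lies 86 mm above the tin's underside minus the lid's joint value
- coaster_left: round cork coaster fixed to the shelf under tin_left, 90 mm across, 5 mm thick; origin: centre of its underside, on the shelf
- tin_middle: green round tin at the middle of the row, two brass bands, yellow lid: 56 mm across, straight green wall 66 mm high. Origin: centre of its underside, z up its axis. Starts upright, centred on its coaster. Weighs 0.19 to 0.55 kg with a loose lump shut inside (5 mm play); the three look alike, one is at least 0.12 kg heavier than either other, and which one changes from run to run
- lid_middle (a joint): how far that tin's lid is pressed in, m: 0 = 8 mm proud (a bright steel neck shows in the gap under it), 0.008 = fully home on the tin's rim, hard stop. Slides down along the axis against about 3 N of friction and stays where it is left, but pulled or gripped by itself it slides out again, so lift by the green wall; starts 4 to 8 mm proud
- lid_middle_top (a point): centre of the flat top of that lid (yellow disc 51 mm across, 12 mm thick); it moves with the lid and lies 86 mm above the tin's underside minus the lid's joint value
- coaster_middle: round cork coaster fixed to the shelf under tin_middle, 90 mm across, 5 mm thick; origin: centre of its underside, on the shelf
- tin_right: green round tin at the robot's right (-y), two brass bands, yellow lid: 56 mm across, straight green wall 66 mm high. Origin: centre of its underside, z up its axis. Starts upright, centred on its coaster. Weighs 0.19 to 0.55 kg with a loose lump shut inside (5 mm play); the three look alike, one is at least 0.12 kg heavier than either other, and which one changes from run to run
- lid_right (a joint): how far that tin's lid is pressed in, m: 0 = 8 mm proud (a bright steel neck shows in the gap under it), 0.008 = fully home on the tin's rim, hard stop. Slides down along the axis against about 3 N of friction and stays where it is left, but pulled or gripped by itself it slides out again, so lift by the green wall; starts 4 to 8 mm proud
- lid_right_top (a point): centre of the flat top of that lid (yellow disc 51 mm across, 12 mm thick); it moves with the lid and lies 86 mm above the tin's underside minus the lid's joint value
- coaster_right: round cork coaster fixed to the shelf under tin_right, 90 mm across, 5 mm thick; origin: centre of its underside, on the shelf
- dumper: orange die-cast dumper truck, loose, 130 x 58 x 64 mm, x along its length; origin: centre of its underside. Leave alone
- jar: glass jar with steel screw lid, loose, 72 mm across, 100 mm high; origin: centre of its underside. Leave alone
- car: small red toy car, loose, 75 x 36 x 35 mm; origin: centre of its underside. Leave alone
There are look-alikes about, which are no part of the job. What is shaped like the coaster_left but orange is not meant.

How it is judged:
By the outcome, as a careful person would: the job done as asked, in the order asked, and still so for the second after the job is handed in, while the arm keeps its last pose, push and grip.
It also fails if it takes over 72 s, if anything falls off the work surface, if the arm or the gripper's body presses on something with over 40 N, if the wrist force passes 120 N, or if a joint passes its speed limit or range.

ROBOT

A 6-joint arm with a two-finger parallel gripper is mounted at the origin on the work surface. World frame = base frame: x ahead of the robot, y to its left, z up, the work surface at z = 0. Lengths are in mm, angles in rad, forces in N, time in s.
With the tool pointing down it reaches from about 275 to 850 mm from the base axis. Payload 19 kg.
Tool frame: the origin (TCP) lies midway between the tips of the shut fingers; the grasp point (between the pads) lies 19 mm behind it (manip.grip_depth is the distance from the TCP to the grasp point, in mm); z points along the fingers, y is the direction in which the jaws open and shut (so a half turn about z gives the same grasp; the last joint's range is limited). The gripper opens to 85 mm and grips with 20 to 120 N. Pads are 22 mm wide; open, the fingers measure 114 mm over their backs; the gripper's body (76 mm by 85 mm) begins 54 mm behind the grasp point. The pads swing forward as they close: fully open they stand 13 mm farther back than shut.
Start: joints at [-1.465, 0.15, 1.437, -0, 1.554, -0.134], TCP at [136.543, -558.521, 231.267] pointing down, gripper open.
Joint ranges: [-2.8, 2.8], [-0.68, 2.1], [0.12, 2.68], [-1.39, 4.53], [0.16, 2.79], [-2.81, 2.81]. Speed limits (rad/s): [1.89, 1.89, 2.22, 3.01, 3.01, 3.01].

INTERFACE

Orientations are given as a unit quaternion [x, y, z, w].
In Python, from station import manip gives the robot as it stands.
- The arm moves only by the tool drive_tool, never from a script. Its argument "steps" is a list of rows, each a list of 2 entries, a list of its own where there are three numbers: the shift along the tool's x, y, z in units of 40 mm (1.0 is 40 mm), then the turn about the tool's z in units of 5 degrees (1.0 is 5 degrees). A call has 1 to 8 rows; each row shifts and turns the commanded pose from where the row before left it, along the tool's axes as they then stand; what a row does not reach is not made up. A row lasts 1/8 s, in which the tool goes at most 62.5 mm and 10.7 degrees, less where a joint would pass 70% of its speed; a pose out of reach is approached as far as the arm can. A call is refused whole if a number of a shift passes 1 or a number of a turn 1, either way. A call with a gripper value outside its range is refused whole. "claw" is the opening, from 0 (shut) to 1 (fully open), set as the call begins (left out, the last holds). The fingers move at their own pace and stop on an object; "newtons" is the grip in N (left out, the last holds). Time passes only in rows, so rows that do not move let the fingers close. It gives the time, the measured TCP pose, the force and the opening at its end, in the units of the state.
- manip.state(): the state, without advancing time (a new reading comes with each control period).
- manip.snapshot(name): name is "scene" or "top" or "wrist"; returns a dict with "color" (480x640x3 uint8, blue, green, red), "K" (3x3 intrinsics, pixels), "R" (3x3) and "t" (3): a world point X has camera coordinates R X + t. Camera axes: x right, y down, z forward; pixel columns grow to the right and rows downward; lengths in mm; the calibration is good to about 2 mm. The wrist camera is an equidistant fisheye: a pixel r from the principal point sees the ray r / f radians off the axis. A picture is of the moment at which its call begins. There is no depth.
- manip.finish_job(): hands the job in, once; it reports no verdict.
Trained networks look in a picture, given as the dict that the camera call returned (one of the last four; its "shot" number tells which), for a name from the list of things; names that differ only in an ending like _2 or _b are one class to them, and where a whole thing is asked for, a point or a joint stands for the part that bears it (a point fixed in the world has none). Each returns a list of dicts, best first, with "p" (0 to 1); they miss things now and then, are a little off and sometimes report something else, mostly with a low value. They report only what shows in the picture. A call takes as long as a camera call. They do not tell look-alikes from the thing itself.
- manip.boxes_of(picture, name): "uv" ([column, row] in pixels, amid what is visible of it).
- manip.masks_of(picture, name): "region" (480x640 bool, what is visible of it) and "uv" ([column, row] in pixels, amid what is visible of it).
- manip.spot_point(picture, name): "uv" ([column, row] in pixels: a listed point, or the origin of a listed thing).
The state is a dict: "t": time; "joint_pos": joint angles; "qvel": joint speeds; "joint_torque": joint torques, N m; "ee_pos": TCP position; "ee_rot": TCP orientation; "contact_force": force on the tool from outside, world axes, zero at the start; "wrist_torque": the same for the moment, N m; "finger_gap": finger opening in mm.
Only numpy, scipy, OpenCV 4.12 (cv2) and the standard library are available. Lean on these libraries where they do the work, as an engineer would, in place of code of your own. Each camera call takes 0.05 s, during which the arm holds its last target. There are 200 camera calls.

## Working session

There is one attempt and no reset: what is moved stays moved. The work goes in short steps, Python scripts to look and compute and a tool call to move; the robot and the scene stay as the last step left them, time stands still between calls to the robot, and variables do not carry over. Pictures are saved under pics/ and viewed, about 8 in all and at most 12, crops included, and the job is handed in when it is done.

Besides the shell and the picture viewer there is one more tool, called after ">>>" as name(argument=value, ...) on one line, values as JSON. drive_tool: Moves the arm, as the interface text tells. Its arguments: {"type":"object","properties":{"steps":{"type":"array"},"claw":{"type":"number"},"newtons":{"type":"number"}},"required":["steps"]}

```bash
mkdir -p pics; ls; cat > h.py <<'E'
import numpy as np, cv2
from station import manip
def ray(s,uv):
    K,R,t=map(np.array,(s["K"],s["R"],s["t"]))
    d=np.linalg.inv(K)@[uv[0],uv[1],1]
    return -R.T@t, R.T@d
def at_z(s,uv,z):
    o,d=ray(s,uv); return o+d*(z-o[2])/d[2]
E
python3 - <<'E'
from h import *
print(manip.state())
a=manip.snapshot("scene");b=manip.snapshot("top")
cv2.imwrite("pics/s.png",a["color"]);cv2.imwrite("pics/t.png",b["color"])
for nm,s in(("scene",a),("top",b)):
  for n,z in [("lid_left_top",88),("tin_left",5),("coaster_left",0),("dumper",0),("jar",0),("car",0)]:
    for r in manip.spot_point(s,n): print(nm,n,np.round(r["uv"],1),round(r["p"],2),np.round(at_z(s,r["uv"],z)))
E
```

```text
pics
{'t': 0.0, 'joint_pos': array([-1.46498468e+00,  1.50982326e-01,  1.43798108e+00,  1.17290662e-05,
        1.55378747e+00, -1.34014620e-01]), 'qvel': array([-0.00073481, -0.00193813,  0.00046043, -0.00026977,  0.00092112,
       -0.00119013]), 'joint_torque': array([-1.45095742e-03, -7.13060689e+01, -5.70866168e+01, -2.74309241e-04,
        9.10641567e-03, -1.75935025e-05]), 'ee_pos': array([ 136.53443251, -558.32428799,  230.7024137 ]), 'ee_rot': array([ 9.92818877e-01,  1.19625844e-01,  1.40290546e-05, -5.78967684e-04]), 'contact_force': array([ 0.0091982 , -0.52320996, -0.02202685]), 'wrist_torque': array([-0.02996215, -0.0526145 ,  0.03569446]), 'finger_gap': 85.37113506929812}
scene lid_left_top [502.6 268.5] 0.71 [479. 207.  88.]
scene coaster_left [488.2 299.1] 0.85 [482. 203.   0.]
scene coaster_left [342.4 206.2] 0.73 [ 441. -172.    0.]
scene coaster_left [453.  345.5] 0.63 [614. 199.   0.]
scene dumper [340.3 371.7] 0.87 [777.  75.   0.]
scene jar [242.6 287.1] 0.61 [ 750. -183.    0.]
scene car [215.6 212.6] 0.7 [ 635. -383.    0.]
scene car [339.  373.1] 0.69 [781.  75.   0.]
top lid_left_top [181.4 337.2] 0.85 [476. 213.  88.]
top lid_left_top [197.3 330.4] 0.44 [487. 185.  88.]
top tin_left [198.3 331.8] 0.96 [483. 205.   5.]
top coaster_left [199.9 268.2] 0.95 [606. 204.   0.]
top coaster_left [197.7 335.5] 0.76 [476. 208.   0.]
top coaster_left [309.2 315.9] 0.15 [508.  -7.   0.]
top dumper [260.9 183.6] 0.84 [770.  83.   0.]
top dumper [184.3 338.5] 0.7 [471. 234.   0.]
top jar [396.2 189.1] 0.75 [ 751. -183.    0.]
top car [503.5 246.9] 0.6 [ 631. -385.    0.]
```

View pics/s.png

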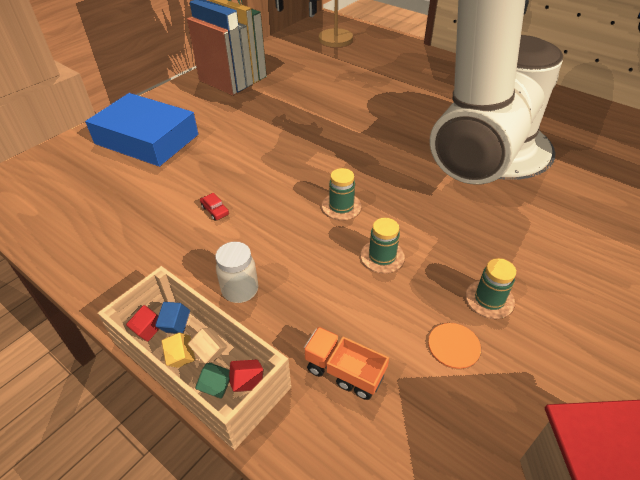

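View pics/t.png

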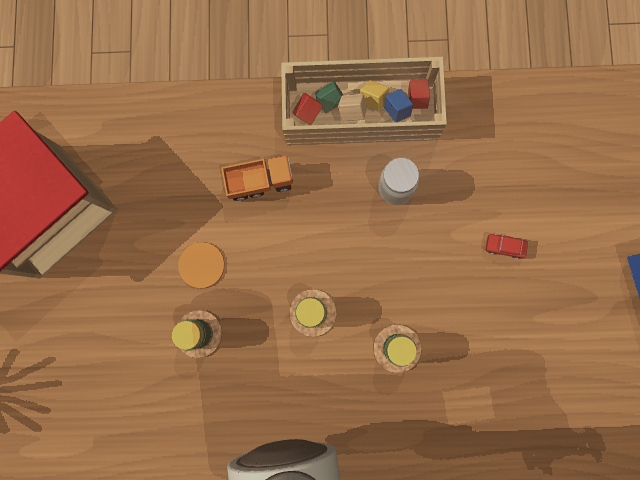

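The scene view shows three green tins with yellow lids on cork coasters: left (495,285), middle (384,245) and right (342,195). The coaster-shaped candidates are the cork one at (488,299), which is under the left tin and is meant, and the orange disc at (453,345), a look-alike with no tin on it. I'll measure next and confirm this in a crop.

```bash
cat > lids.py <<'E'
from h import *
from scipy.optimize import least_squares
def proj(s,P):
    c=np.array(s["R"])@np.array(P).T+np.array(s["t"])[:,None]; q=np.array(s["K"])@c; return (q[:2]/q[2]).T
A=np.linspace(0,2*np.pi,48)
def cyl(x,y,z,r=25.5,h=12): return [(x+r*np.cos(a),y+r*np.sin(a),zz) for zz in(z,z-h) for a in A]
def blobs(s):
    hsv=cv2.cvtColor(s["color"],cv2.COLOR_BGR2HSV)
    m=cv2.inRange(hsv,(22,130,90),(35,255,255)); m=cv2.morphologyEx(m,cv2.MORPH_OPEN,np.ones((3,3)))
    n,l,st,c=cv2.connectedComponentsWithStats(m); return [(l==i,st[i],c[i]) for i in range(1,n) if st[i][4]>150]
def cen(pts):
    m=cv2.moments(cv2.convexHull(pts.astype(np.float32))); return np.array([m["m10"],m["m01"]])/m["m00"]
def fit(views,g):
    obs=[]
    for s in views:
        u=proj(s,[g])[0]; b=min(blobs(s),key=lambda b:np.hypot(*(b[2]-u)))
        ys,xs=np.nonzero(b[0]); obs.append((cen(np.c_[xs,ys]),b[1][:4]))
    def f(p):
        r=[]
        for s,(o,bb) in zip(views,obs):
            q=proj(s,cyl(*p)); r+=list(cen(q)-o)
        return r
    s=least_squares(f,g); return s.x,np.array(s.fun)
E
python3 - <<'E'
from lids import *
a=manip.snapshot("scene");b=manip.snapshot("top")
for n in("left","middle","right"):
  for nm,s in(("scene",a),("top",b)):
    print(n,nm,[(k,np.round(r["uv"],1).tolist(),round(r["p"],2),np.round(at_z(s,r["uv"],z)[:2]).tolist()) for k,z in(("lid_%s_top"%n,88),("tin_"+n,5),("coaster_"+n,0)) for r in manip.spot_point(s,k) if r["p"]>.4])
for n,g in(("left",(478,207,88)),("middle",(505,0,88)),("right",(440,-168,88))):
  x,r=fit([a,b],g); print(n,np.round(x,1),np.round(r,1))
c=a["color"]
for k,s in(("s",a),):
  cr=[cv2.resize(c[y-60:y+60,x-50:x+50],None,fx=2.6,fy=2.6,interpolation=cv2.INTER_CUBIC) for x,y in((480,310),(384,245),(342,195))]
  cv2.imwrite("pics/crop.png",np.hstack(cr))
E
```

```text
left scene [('lid_left_top', [502.1, 266.9], 0.68, [476.0, 205.0]), ('tin_left', [487.5, 298.7], 0.65, [486.0, 203.0]), ('coaster_left', [452.8, 349.0], 0.94, [621.0, 202.0]), ('coaster_left', [490.4, 295.8], 0.74, [472.0, 203.0])]
left top [('lid_left_top', [182.9, 333.9], 0.82, [482.0, 211.0]), ('tin_left', [197.9, 332.7], 0.66, [481.0, 206.0]), ('coaster_left', [199.1, 333.1], 0.93, [481.0, 205.0]), ('coaster_left', [200.4, 265.4], 0.79, [611.0, 203.0])]
middle scene [('lid_middle_top', [384.2, 224.4], 0.58, [514.0, -19.0]), ('tin_middle', [381.0, 256.6], 0.92, [520.0, -14.0]), ('coaster_middle', [383.3, 257.8], 0.73, [516.0, -11.0])]
middle top [('lid_middle_top', [311.7, 311.8], 0.88, [515.0, -17.0]), ('tin_middle', [311.8, 311.1], 0.62, [517.0, -12.0]), ('coaster_middle', [309.8, 313.0], 0.77, [513.0, -8.0])]
right scene [('lid_right_top', [343.3, 175.3], 0.59, [441.0, -172.0]), ('tin_right', [340.4, 204.8], 0.92, [445.0, -175.0]), ('coaster_right', [340.7, 204.3], 0.77, [438.0, -179.0])]
right top [('lid_right_top', [399.2, 351.9], 0.76, [442.0, -168.0]), ('tin_right', [395.2, 346.9], 0.98, [446.0, -169.0]), ('coaster_right', [398.2, 343.2], 0.72, [452.0, -175.0])]
left [479.6 210.4  93.5] [0.6 0.4 0.3 0.1]
middle [ 5.156e+02 -4.000e-01  9.260e+01] [ 6.1  3.3 -7.5 -0.3]
right [ 442.8 -173.3   92.3] [0.1 1.  0.8 0.5]
```

View pics/crop.png

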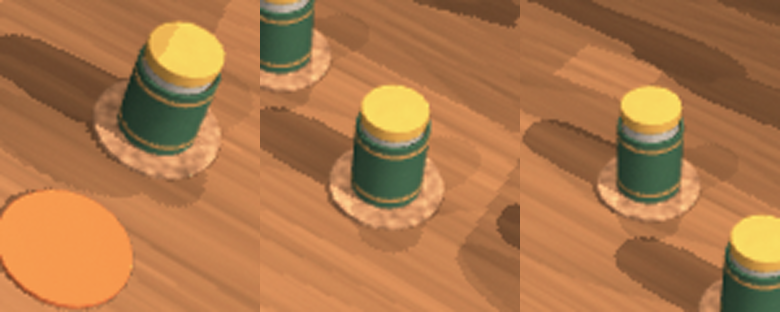

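The crop shows steel necks under all three lids, so all are proud. The left tin stands on the cork coaster, and the orange disc beside it is only a look-alike. I'll move towards the right tin with the fingers shut.

>>> drive_tool(steps=[[[0.8, -1, 0], 1], [[0.8, -1, 0], 1], [[0.8, -1, 0], 0.75], [[0.8, -1, 0.2], 0], [[0.8, -1, 0.2], 0], [[0.8, -1, 0.2], 0], [[0.8, -1, 0.2], 0], [[0.8, -1, 0.2], 0]], claw=0, newtons=40)

```text
t: 2.7
ee_pos: [373.9, -224.3, 191.3]
ee_rot: [1.0, -0.0, 0.0, 0.0]
contact_force: [0.7, -1.0, 0.6]
finger_gap: 0.1
```

```bash
cat > g.py <<'E'
from h import *
from scipy.spatial.transform import Rotation as Ro
import sys
def d(tgt):
    s=manip.state(); R=Ro.from_quat(s["ee_rot"]).as_matrix()
    print("t",round(s["t"],2),"pos",np.round(s["ee_pos"],1),"yaw",round(np.degrees(np.arctan2(R[1,0],R[0,0])),2),"F",np.round(s["contact_force"],2),"gap",round(s["finger_gap"],1),
      "units",np.round(R.T@(np.array(tgt)-s["ee_pos"])/40,3))
if __name__=="__main__": d([float(v) for v in sys.argv[1:4]])
E
python3 g.py 442.5 -172.5 130; python3 - <<'E'
from lids import *
a=manip.snapshot("scene");b=manip.snapshot("top")
for n,g in(("left",(478,207,88)),("middle",(515,-17,89)),("right",(442,-172,88))):
  try:
    x,r=fit([a,b],g); print(n,np.round(x,1),np.round(r,1))
  except Exception as e: print(n,e)
E
```

```text
t 2.7 pos [ 373.9 -224.3  191.3] yaw -0.02 F [ 0.69 -1.04  0.59] gap 0.1 units [ 1.714 -1.296  1.533]
left [480.1 206.   93.4] [ 0.3  0.3  0.4 -0. ]
middle [ 434.4    9.6 -113.1] [-95.3   7.4 120.3  16.5]
right [  87.5   -6.  -346.5] [-48.4 -14.2 136.2 154.3]
```

>>> drive_tool(steps=[[[0.6, -0.45, 0], 0], [[0.6, -0.45, 0.3], 0], [[0.51, -0.4, 0.3], 0], [[0, 0, 0.3], 0], [[0, 0, 0], 0]])

```text
t: 3.42
ee_pos: [440.7, -174.0, 154.6]
ee_rot: [1.0, -0.0, -0.001, -0.0]
contact_force: [-0.6, 0.1, -0.8]
finger_gap: -0.0
```

```bash
python3 g.py 442.5 -172.5 95; python3 - <<'E'
from lids import *
w=manip.snapshot("wrist");a=manip.snapshot("scene")
cv2.imwrite("pics/w.png",w["color"])
print(w["K"],w["R"],w["t"],-np.array(w["R"]).T@np.array(w["t"]))
def wr(uv,z):
    K=np.array(w["K"]);R=np.array(w["R"]);q=np.array([(uv[0]-K[0,2]),(uv[1]-K[1,2])]);r=np.hypot(*q);th=r/K[0,0]
    d=R.T@np.r_[q/r*np.sin(th),np.cos(th)];o=-R.T@np.array(w["t"]);return o+d*(z-o[2])/d[2]
for n in("left","middle","right"):
  for r in manip.spot_point(w,"lid_%s_top"%n): print(n,np.round(r["uv"]),round(r["p"],2),np.round(wr(r["uv"],89),1))
for b in blobs(w): print(b[1],np.round(b[2]),np.round(wr(b[2],89),1))
E
```

```text
t 3.42 pos [ 440.7 -174.   154.6] yaw -0.01 F [-0.64  0.12 -0.75] gap -0.0 units [ 0.047 -0.036  1.489]
[[371.64829954   0.         318.55330413]
 [  0.         371.64829954 235.7543689 ]
 [  0.           0.           1.        ]] [[-6.28745129e-04 -9.99999270e-01 -1.03192062e-03]
 [-9.59356244e-01  3.11985245e-04  2.82197625e-01]
 [-2.82197097e-01  1.16740987e-03 -9.59355740e-01]] [-173.82204523  408.26803054  429.39619728] [ 512.73955496 -174.45057328  296.55206737]
middle [ 73. 141.] 0.72 [515.7 -15.8  89. ]
right [314. 248.] 0.98 [ 444.1 -171.8   89. ]
[  48  102   55   75 3211] [ 75. 139.] [516.9 -17.4  89. ]
[ 274  205   84   78 5227] [315. 244.] [ 446.4 -172.1   89. ]
```

View pics/w.png

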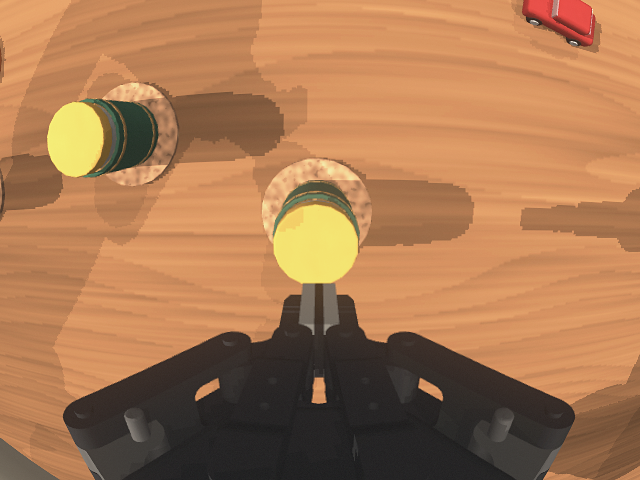

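The wrist view shows the right lid at (316,244), with its coaster centred near column 317, and the middle tin at (75,139). That puts the right tin at about (443.5,-172.5), so I'll press there.

>>> drive_tool(steps=[[[0.07, -0.03, 1], 0], [[0, 0, 0.44], 0], [[0, 0, 0.1], 0], [[0, 0, 0.1], 0], [[0, 0, 0.05], 0], [[0, 0, 0.05], 0], [[0, 0, 0], 0]])

```text
t: 4.55
ee_pos: [444.4, -172.6, 85.9]
ee_rot: [1.0, -0.0, 0.0, 0.0]
contact_force: [0.1, -0.2, 2.5]
finger_gap: -0.1
```

>>> drive_tool(steps=[[[0, 0, 0.05], 0], [[0, 0, 0.05], 0], [[0, 0, 0], 0], [[0, 0, 0], 0]])

```text
t: 5.05
ee_pos: [444.6, -172.7, 82.9]
ee_rot: [1.0, -0.0, 0.001, 0.0]
contact_force: [-5.3, 2.0, 21.5]
finger_gap: -0.3
```

>>> drive_tool(steps=[[[0, 0, -0.5], 0], [[0, 0, -0.8], 0], [[0.45, -1, 0], 0], [[0.45, -1, 0], 0], [[0.45, -1, 0], 0], [[0.43, -0.9, 0], 0], [[0, 0, 0], 0]])

```text
t: 5.92
ee_pos: [515.9, -14.4, 133.2]
ee_rot: [1.0, 0.001, -0.0, -0.0]
contact_force: [-0.3, -0.4, -0.2]
finger_gap: -0.2
```

```bash
python3 g.py 516 -16.5 95; cat > wr.py <<'E'
from lids import *
w=manip.snapshot("wrist")
def wr(uv,z):
    K=np.array(w["K"]);R=np.array(w["R"]);q=np.array([(uv[0]-K[0,2]),(uv[1]-K[1,2])]);r=np.hypot(*q);th=r/K[0,0]
    d=R.T@np.r_[q/r*np.sin(th),np.cos(th)];o=-R.T@np.array(w["t"]);return o+d*(z-o[2])/d[2]
for n in("left","middle","right"):
  for r in manip.spot_point(w,"lid_%s_top"%n): print(n,np.round(r["uv"]),round(r["p"],2),np.round(wr(r["uv"],88),1))
for b in blobs(w): print(b[1],np.round(b[2]),np.round(wr(b[2],88),1))
E
python3 wr.py
```

```text
t 5.92 pos [515.9 -14.4 133.2] yaw 0.15 F [-0.3  -0.45 -0.23] gap -0.2 units [0.003 0.054 0.956]
left [ 18. 302.] 0.88 [480.8 208.4  88. ]
middle [317. 266.] 0.77 [516. -14.  88.]
middle [495. 303.] 0.31 [ 490.2 -122.5   88. ]
right [540. 351.] 0.85 [ 450.1 -168.8   88. ]
[ 272  220   91   75 5230] [317. 257.] [521.  -13.9  88. ]
[   0  270   42   60 1807] [ 20. 300.] [483.  205.4  88. ]
[ 509  321   57   58 2349] [537. 350.] [ 451.2 -165.8   88. ]
```

>>> drive_tool(steps=[[[0, 0.01, 0.9], 0], [[0, 0, 0.1], 0], [[0, 0, 0.08], 0], [[0, 0, 0.06], 0], [[0, 0, 0.06], 0], [[0, 0, 0.06], 0], [[0, 0, 0.04], 0], [[0, 0, 0], 0]])

```text
t: 7.12
ee_pos: [516.0, -17.1, 82.9]
ee_rot: [1.0, -0.0, 0.001, 0.0]
contact_force: [-3.7, -1.4, 16.5]
finger_gap: 0.4
```

>>> drive_tool(steps=[[[0, 0, -0.5], 0], [[0, 0, -0.8], 0], [[-0.2, -0.95, 0], 0], [[-0.2, -1, 0], 0], [[-0.2, -1, 0], 0], [[-0.2, -1, 0], 0], [[-0.1, -1, 0], 0], [[0, -0.65, 0], 0]])

```text
t: 8.12
ee_pos: [478.9, 208.8, 133.7]
ee_rot: [1.0, 0.001, -0.0, -0.0]
contact_force: [-0.3, -0.6, -0.6]
finger_gap: 0.1
```

```bash
python3 g.py 480.5 206.5 95; python3 wr.py
```

```text
t 8.12 pos [478.9 208.8 133.7] yaw 0.06 F [-0.26 -0.56 -0.57] gap 0.1 units [0.04  0.058 0.968]
left [321. 262.] 0.79 [481.  207.1  88. ]
middle [633. 205.] 0.84 [517.5  -5.6  88. ]
middle [575. 186.] 0.26 [527.3  53.3  88. ]
[612 171  28  44 810] [627. 192.] [526.4   2.9  88. ]
[ 278  216   92   79 5399] [324. 254.] [485.6 205.7  88. ]
```

>>> drive_tool(steps=[[[0.03, 0.03, 0.9], 0], [[0, 0, 0.1], 0], [[0, 0, 0.08], 0], [[0, 0, 0.06], 0], [[0, 0, 0.06], 0], [[0, 0, 0.06], 0], [[0, 0, 0.06], 0], [[0, 0, 0], 0]])

```text
t: 9.32
ee_pos: [481.5, 205.9, 82.8]
ee_rot: [1.0, -0.0, 0.001, -0.0]
contact_force: [-5.7, -4.8, 27.2]
finger_gap: -0.1
```

>>> drive_tool(steps=[[[0, 0, -0.5], 0], [[0, 0, -1], 0], [[0, 0, -0.5], 0], [[0, 0, 0], 0]])

```text
t: 9.82
ee_pos: [481.2, 206.2, 162.1]
ee_rot: [1.0, 0.0, 0.001, -0.0]
contact_force: [0.2, -0.3, -0.7]
finger_gap: 0.2
```

>>> drive_tool(steps=[[[0, 0, 0], 0], [[0, 0, 0], 0], [[0, 0, 0], 0], [[0, 0, 0], 0]], claw=1)

```text
t: 10.32
ee_pos: [480.7, 205.9, 160.6]
ee_rot: [1.0, -0.0, -0.0, -0.0]
contact_force: [-0.1, 0.1, 0.0]
finger_gap: 72.2
```

```bash
python3 g.py 480.5 206 22; python3 wr.py; python3 - <<'E'
from lids import *
a=manip.snapshot("scene");c=a["color"]
cr=[cv2.resize(c[y-45:y+45,x-40:x+40],None,fx=3.3,fy=3.3,interpolation=cv2.INTER_CUBIC) for x,y in((494,280),(384,245),(342,195))]
w=manip.snapshot("wrist")["color"][120:420]
H=np.hstack(cr); w=cv2.resize(w,(520,244)); p=np.zeros((244,H.shape[1],3),np.uint8); p[:,:520]=w
cv2.imwrite("pics/c2.png",np.vstack([H,p]))
E
```

```text
t 10.32 pos [480.7 205.9 160.6] yaw -0.01 F [-0.07  0.11  0.03] gap 72.2 units [-2.000e-03 -3.000e-03  3.466e+00]
left [320. 244.] 0.68 [484.4 204.4  88. ]
middle [607. 200.] 0.72 [516.9  -7.4  88. ]
[ 585  168   43   53 1688] [606. 194.] [521.7  -5.   88. ]
[ 312  205   46   75 2300] [334. 240.] [486.9 196.1  88. ]
```

View pics/c2.png

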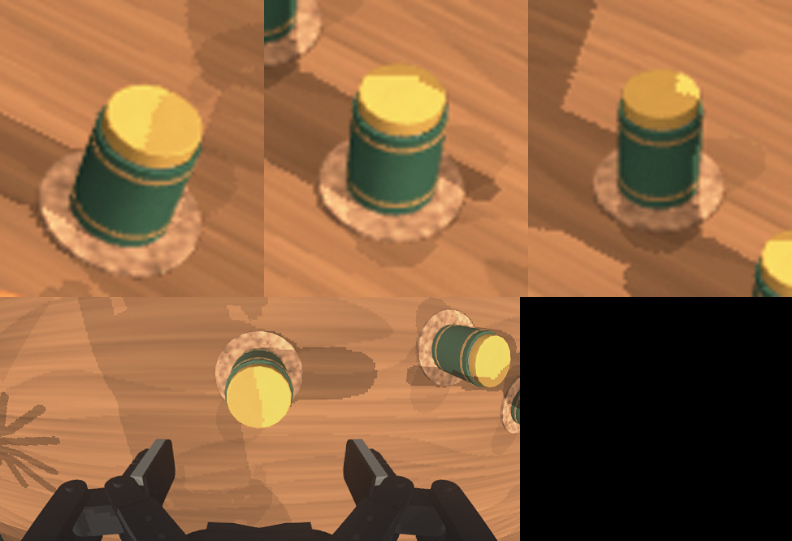

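All lids are home, with no steel showing in any of the three crops. In the wrist view the left tin is centred between the open fingers, so I'll grasp it.

>>> drive_tool(steps=[[[0.03, 0, 0.8], 0], [[0, 0, 0.9], 0], [[0, 0, 0.9], 0], [[0, 0, 0.6], 0], [[0, 0, 0.25], 0], [[0, 0, 0], 0], [[0, 0, 0], 0]])

```text
t: 11.5
ee_pos: [482.5, 206.1, 24.0]
ee_rot: [1.0, -0.0, 0.001, -0.0]
contact_force: [0.4, 0.1, -0.4]
finger_gap: 85.3
```

>>> drive_tool(steps=[[[0, 0, 0], 0], [[0, 0, 0], 0], [[0, 0, 0], 0], [[0, 0, 0], 0], [[0, 0, 0], 0]], claw=0, newtons=40)

```text
t: 12.12
ee_pos: [482.2, 206.0, 23.7]
ee_rot: [1.0, -0.0, 0.001, -0.0]
contact_force: [-2.2, 1.0, 6.8]
finger_gap: 55.1
```

>>> drive_tool(steps=[[[0, 0, -0.2], 0], [[0, 0, -0.4], 0], [[0, 0, -0.5], 0], [[0, 0, -0.4], 0], [[0, 0, -0.2], 0], [[0, 0, -0.1], 0], [[0, 0, 0], 0], [[0, 0, 0], 0]])

```text
t: 13.12
ee_pos: [481.7, 205.8, 94.4]
ee_rot: [1.0, -0.0, -0.0, 0.0]
contact_force: [-0.2, 0.2, -3.0]
finger_gap: 54.6
```

>>> drive_tool(steps=[[[0, 0, 0], 0], [[0, 0, 0], 0], [[0, 0, 0], 0], [[0, 0, 0], 0], [[0, 0, 0], 0], [[0, 0, 0], 0], [[0, 0, 0], 0]])

```text
t: 14.0
ee_pos: [481.9, 205.9, 95.0]
ee_rot: [1.0, -0.0, 0.0, -0.0]
contact_force: [0.4, -0.6, -1.4]
finger_gap: 54.6
```

```bash
python3 - <<'E'
from lids import *
F=[]
for i in range(4):
  a=manip.snapshot("scene");s=manip.state();F.append(s["contact_force"][2])
print(np.round(F,2),s["ee_pos"],s["ee_rot"],s["finger_gap"],s["joint_torque"][1:3])
cv2.imwrite("pics/c3.png",cv2.resize(a["color"][140:380,300:600],None,fx=2,fy=2))
E
```

```text
[-2.87 -2.71 -2.44 -1.88] [481.91516433 205.89196989  94.93371513] [ 9.99999995e-01 -8.44853121e-05 -1.72710321e-05 -4.55624102e-05] 54.95436081417793 [-65.68583965 -53.10688376]
```

View pics/c3.png

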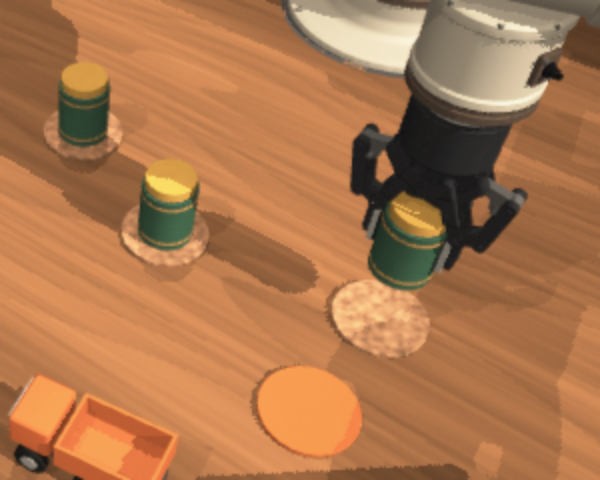

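The left tin is up and upright at (405,240) in the crop, above its empty cork coaster at (380,318), with the lid home. I'll average a few more force readings.

```bash
cat > wt.py <<'E'
from h import *
F=[];T=[]
for i in range(16):
  manip.snapshot("wrist");s=manip.state();F.append(s["contact_force"][2]);T.append(s["joint_torque"][1:3])
print("Fz",np.mean(F).round(3),"+-",(np.std(F)/4).round(3),np.mean(T,0),s["t"],s["ee_pos"].round(1),s["finger_gap"])
E
python3 wt.py
```

```text
Fz -1.873 +- 0.122 [-65.684347   -53.10673267] 15.0 [481.9 205.9  95. ] 54.832190021071305
```

>>> drive_tool(steps=[[[0, 0, 0.3], 0], [[0, 0, 0.5], 0], [[0, 0, 0.5], 0], [[0, 0, 0.25], 0], [[0, 0, 0.12], 0], [[0, 0, 0.08], 0], [[0, 0, 0.05], 0], [[0, 0, 0], 0]])

```text
t: 16.0
ee_pos: [482.2, 206.0, 23.8]
ee_rot: [1.0, -0.0, 0.0, -0.0]
contact_force: [-2.0, -2.0, 5.0]
finger_gap: 54.8
```

Contact force is back to 5 N, the same as before the lift, so the tin is standing. I'll open and go up.

>>> drive_tool(steps=[[[0, 0, 0], 0], [[0, 0, 0], 0], [[0, 0, 0], 0], [[0, 0, 0], 0], [[0, 0, 0], 0]], claw=1)

```text
t: 16.62
ee_pos: [481.9, 205.9, 22.9]
ee_rot: [1.0, -0.0, -0.0, -0.0]
contact_force: [-0.5, 0.3, -1.0]
finger_gap: 85.7
```

>>> drive_tool(steps=[[[0, 0, -0.5], 0], [[0, 0, -1], 0], [[0, 0, -1], 0], [[0, 0, -1], 0], [[0.2, 1, 0], 0], [[0.2, 1, 0], 0], [[0.2, 1, 0], 0], [[0.2, 1, 0], 0]])

```text
t: 17.62
ee_pos: [514.0, 44.6, 163.0]
ee_rot: [1.0, -0.0, 0.0, -0.0]
contact_force: [0.5, 1.3, -0.1]
finger_gap: 85.5
```

>>> drive_tool(steps=[[[0.1, 1, 0], 0], [[0, 0.5, 0], 0], [[0, 0, 0], 0], [[0, 0, 0], 0]])

```text
t: 18.12
ee_pos: [517.8, -13.6, 162.9]
ee_rot: [1.0, -0.0, -0.0, -0.0]
contact_force: [0.1, 0.2, -0.2]
finger_gap: 85.5
```

```bash
python3 wr.py; python3 g.py 516 -16 23.5; python3 - <<'E'
from lids import *
a=manip.snapshot("scene");w=manip.snapshot("wrist")
for n in ("tin_left","coaster_left"):
  for r in manip.spot_point(a,n): print(n,np.round(r["uv"]),r["p"],at_z(a,r["uv"],5 if n[0]=="t" else 0).round())
cv2.imwrite("pics/c4.png",np.hstack([cv2.resize(a["color"][140:340,420:560],None,fx=2,fy=2),cv2.resize(w["color"],(500,400))]))
E
```

```text
left [ 46. 284.] 0.72 [486.1 201.8  88. ]
middle [318. 250.] 0.84 [517.4 -13.3  88. ]
right [522. 331.] 0.63 [ 450.8 -168.1   88. ]
[ 280  210   78   74 4500] [318. 246.] [519.5 -13.8  88. ]
[ 494  305   53   51 1875] [522. 329.] [ 452.4 -167.8   88. ]
t 18.32 pos [517.9 -13.4 163. ] yaw 0.05 F [-0.37  0.32  0.17] gap 85.5 units [-0.047  0.066  3.486]
tin_left [489. 298.] 0.71 [482. 204.   5.]
coaster_left [487. 297.] 0.91 [478. 200.   0.]
coaster_left [455. 345.] 0.7 [612. 201.   0.]
coaster_left [344. 204.] 0.3 [ 431. -174.    0.]
```

View pics/c4.png

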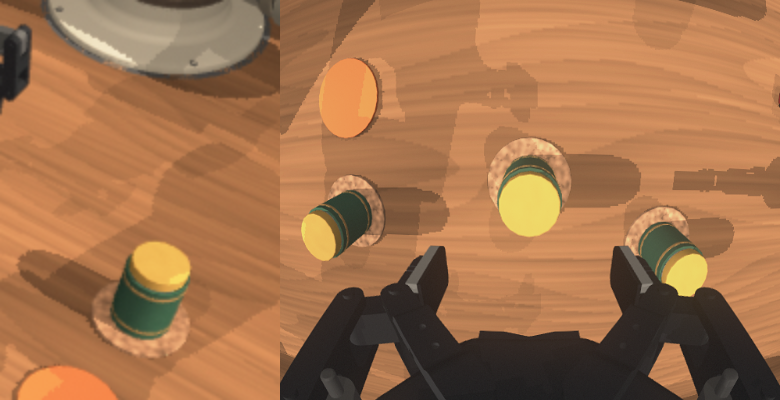

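The left tin stands centred with its lid home. The middle tin is centred between the fingers, with its lid at (530,205) in this composite.

>>> drive_tool(steps=[[[0, 0.02, 0.8], 0], [[0, 0, 0.9], 0], [[0, 0, 0.9], 0], [[0, 0, 0.6], 0], [[0, 0, 0.28], 0], [[0, 0, 0], 0], [[0, 0, 0], 0]])

```text
t: 19.4
ee_pos: [518.5, -15.0, 24.7]
ee_rot: [1.0, -0.0, 0.001, 0.0]
contact_force: [-0.3, -0.3, 0.2]
finger_gap: 85.2
```

>>> drive_tool(steps=[[[0, 0, 0], 0], [[0, 0, 0], 0], [[0, 0, 0], 0], [[0, 0, 0], 0], [[0, 0, 0], 0]], claw=0)

```text
t: 20.02
ee_pos: [518.2, -14.9, 24.6]
ee_rot: [1.0, -0.0, 0.001, -0.0]
contact_force: [-2.8, 1.6, 8.9]
finger_gap: 55.9
```

>>> drive_tool(steps=[[[0, 0, -0.2], 0], [[0, 0, -0.4], 0], [[0, 0, -0.5], 0], [[0, 0, -0.4], 0], [[0, 0, -0.2], 0], [[0, 0, -0.1], 0], [[0, 0, 0], 0], [[0, 0, 0], 0]])

```text
t: 21.02
ee_pos: [517.6, -14.9, 95.2]
ee_rot: [1.0, -0.0, -0.0, -0.0]
contact_force: [0.6, -0.7, -4.3]
finger_gap: 56.2
```

>>> drive_tool(steps=[[[0, 0, 0], 0], [[0, 0, 0], 0], [[0, 0, 0], 0], [[0, 0, 0], 0]])

```text
t: 21.52
ee_pos: [517.9, -14.9, 95.7]
ee_rot: [1.0, -0.0, -0.0, -0.0]
contact_force: [0.3, -0.5, -3.9]
finger_gap: 55.5
```

```bash
python3 wt.py; python3 wt.py
```

```text
Fz -4.247 +- 0.116 [-65.68453833 -54.17991377] 22.325 [517.9 -14.9  95.7] 56.28741362933357
Fz -4.22 +- 0.141 [-65.691403   -54.18176942] 23.125 [517.9 -14.9  95.7] 56.39487485313786
```

>>> drive_tool(steps=[[[0, 0, 0.3], 0], [[0, 0, 0.5], 0], [[0, 0, 0.5], 0], [[0, 0, 0.25], 0], [[0, 0, 0.12], 0], [[0, 0, 0.08], 0], [[0, 0, 0.05], 0], [[0, 0, 0], 0]])

```text
t: 24.12
ee_pos: [518.2, -14.9, 24.7]
ee_rot: [1.0, -0.0, 0.0, 0.0]
contact_force: [-4.9, 0.3, 6.4]
finger_gap: 56.3
```

>>> drive_tool(steps=[[[0, 0, 0], 0], [[0, 0, 0], 0], [[0, 0, 0], 0], [[0, 0, 0], 0], [[0, 0, 0], 0]], claw=1)

```text
t: 24.75
ee_pos: [517.9, -14.9, 23.7]
ee_rot: [1.0, -0.0, -0.0, -0.0]
contact_force: [-0.2, 0.5, -0.4]
finger_gap: 85.4
```

>>> drive_tool(steps=[[[0, 0, -0.5], 0], [[0, 0, -1], 0], [[0, 0, -1], 0], [[0, 0, -1], 0], [[-0.5, 1, 0], 0], [[-0.5, 1, 0], 0], [[-0.5, 1, 0], 0], [[-0.37, 0.95, 0], 0]])

```text
t: 25.75
ee_pos: [442.2, -174.1, 163.9]
ee_rot: [1.0, -0.0, 0.0, 0.0]
contact_force: [0.5, 1.1, 0.1]
finger_gap: 85.6
```

>>> drive_tool(steps=[[[0, 0, 0], 0], [[0, 0, 0], 0]])

```text
t: 26.0
ee_pos: [443.1, -172.7, 163.7]
ee_rot: [1.0, -0.0, 0.0, -0.0]
contact_force: [0.7, 1.2, -0.4]
finger_gap: 85.4
```

```bash
python3 wr.py; python3 g.py 443.5 -172.5 23.5; python3 - <<'E'
from lids import *
a=manip.snapshot("scene");w=manip.snapshot("wrist")
cv2.imwrite("pics/c5.png",np.hstack([cv2.resize(a["color"][150:350,310:450],None,fx=2,fy=2),cv2.resize(w["color"],(500,400))]))
E
```

```text
middle [ 88. 143.] 0.98 [515.8 -20.   88. ]
right [318. 240.] 0.73 [ 448.3 -172.3   88. ]
right [138. 136.] 0.17 [516.3 -60.   88. ]
[  62  106   51   71 2550] [ 85. 139.] [518.8 -17.6  88. ]
[ 278  204   78   74 4530] [317. 240.] [ 448.2 -172.    88. ]
t 26.2 pos [ 443.3 -172.2  163.7] yaw 0.06 F [-0.98  0.63  0.08] gap 85.4 units [0.004 0.009 3.504]
```

View pics/c5.png

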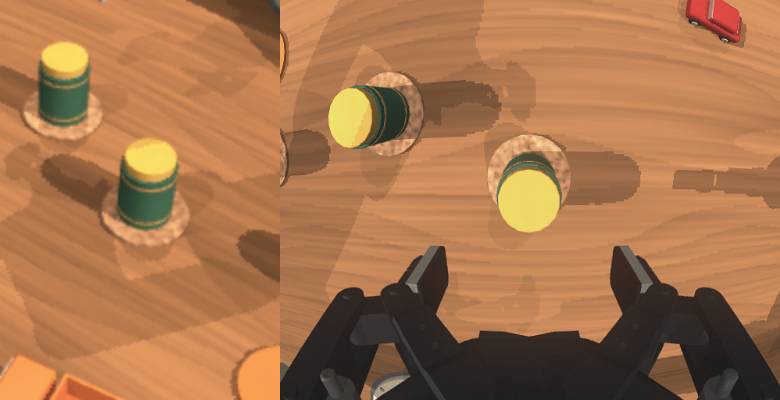

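The middle tin stands back on its coaster with its lid home. The right tin is between the fingers, about 3 mm further along +x.

>>> drive_tool(steps=[[[0.06, 0, 0.8], 0], [[0, 0, 0.9], 0], [[0, 0, 0.9], 0], [[0, 0, 0.6], 0], [[0, 0, 0.28], 0], [[0, 0, 0], 0], [[0, 0, 0], 0]])

```text
t: 27.18
ee_pos: [446.0, -173.1, 25.5]
ee_rot: [1.0, -0.0, 0.001, 0.0]
contact_force: [1.2, 0.1, 0.6]
finger_gap: 85.3
```

>>> drive_tool(steps=[[[0, 0, 0], 0], [[0, 0, 0], 0], [[0, 0, 0], 0], [[0, 0, 0], 0], [[0, 0, 0], 0]], claw=0)

```text
t: 27.8
ee_pos: [445.8, -173.1, 25.3]
ee_rot: [1.0, -0.0, 0.0, 0.0]
contact_force: [-2.3, 1.6, 7.8]
finger_gap: 54.4
```

>>> drive_tool(steps=[[[0, 0, -0.2], 0], [[0, 0, -0.4], 0], [[0, 0, -0.5], 0], [[0, 0, -0.4], 0], [[0, 0, -0.2], 0], [[0, 0, -0.1], 0], [[0, 0, 0], 0], [[0, 0, 0], 0]])

```text
t: 28.8
ee_pos: [445.2, -172.8, 96.0]
ee_rot: [1.0, -0.0, -0.0, -0.0]
contact_force: [-0.3, -0.5, -3.4]
finger_gap: 54.3
```

>>> drive_tool(steps=[[[0, 0, 0], 0], [[0, 0, 0], 0], [[0, 0, 0], 0], [[0, 0, 0], 0]])

```text
t: 29.3
ee_pos: [445.4, -172.9, 96.5]
ee_rot: [1.0, -0.0, -0.0, -0.0]
contact_force: [0.4, 0.0, -2.0]
finger_gap: 54.6
```

```bash
python3 wt.py; python3 wt.py
```

```text
Fz -2.683 +- 0.132 [-56.80580981 -53.3418256 ] 30.1 [ 445.4 -172.9   96.5] 54.34056229294881
Fz -2.87 +- 0.097 [-56.81234948 -53.34407888] 30.9 [ 445.4 -172.9   96.5] 54.27926486314795
```

By force, left reads 1.9 N, middle 4.2 N and right 2.8 N, so the middle tin is the heaviest. I'll set the right one down and go back to the middle.

>>> drive_tool(steps=[[[0, 0, 0.3], 0], [[0, 0, 0.5], 0], [[0, 0, 0.5], 0], [[0, 0, 0.25], 0], [[0, 0, 0.12], 0], [[0, 0, 0.08], 0], [[0, 0, 0.05], 0], [[0, 0, 0], 0]])

```text
t: 31.9
ee_pos: [445.8, -173.0, 25.3]
ee_rot: [1.0, -0.0, 0.0, 0.0]
contact_force: [-3.5, 1.6, 5.6]
finger_gap: 54.4
```

>>> drive_tool(steps=[[[0, 0, 0], 0], [[0, 0, 0], 0], [[0, 0, 0], 0], [[0, 0, 0], 0], [[0, 0, 0], 0]], claw=1)

```text
t: 32.52
ee_pos: [445.4, -172.9, 24.5]
ee_rot: [1.0, -0.0, -0.0, -0.0]
contact_force: [0.1, 1.2, 0.3]
finger_gap: 85.5
```

>>> drive_tool(steps=[[[0, 0, -0.5], 0], [[0, 0, -1], 0], [[0, 0, -1], 0], [[0, 0, -1], 0], [[0.5, -1, 0], 0], [[0.5, -1, 0], 0], [[0.5, -1, 0], 0], [[0.31, -0.95, 0], 0]])

```text
t: 33.52
ee_pos: [518.4, -13.5, 164.5]
ee_rot: [1.0, 0.0, 0.0, -0.0]
contact_force: [0.1, -0.3, 0.5]
finger_gap: 85.2
```

>>> drive_tool(steps=[[[0, 0, 0], 0], [[0, 0, 0], 0], [[0, 0, 0], 0]])

```text
t: 33.9
ee_pos: [517.7, -15.7, 164.5]
ee_rot: [1.0, -0.001, -0.0, 0.0]
contact_force: [-0.4, -0.1, -0.5]
finger_gap: 85.3
```

```bash
python3 wr.py; python3 g.py 518 -14.9 24
```

```text
left [ 49. 283.] 0.63 [486.9 197.3  88. ]
middle [316. 247.] 0.97 [518.  -14.7  88. ]
right [519. 330.] 0.91 [ 450.4 -168.4   88. ]
[ 279  209   77   73 4439] [317. 245.] [519.5 -15.   88. ]
[ 492  304   53   51 1902] [520. 328.] [ 452.2 -168.8   88. ]
t 34.1 pos [517.8 -15.5 164.6] yaw -0.06 F [-0.16  0.12  0.18] gap 85.3 units [ 0.005 -0.014  3.515]
```

>>> drive_tool(steps=[[[0, -0.01, 0.8], 0], [[0, 0, 0.9], 0], [[0, 0, 0.9], 0], [[0, 0, 0.6], 0], [[0, 0, 0.3], 0], [[0, 0, 0], 0], [[0, 0, 0], 0]])

```text
t: 34.98
ee_pos: [518.5, -14.7, 25.5]
ee_rot: [1.0, -0.0, 0.001, 0.0]
contact_force: [-0.4, 0.6, -0.9]
finger_gap: 85.2
```

>>> drive_tool(steps=[[[0, 0, 0], 0], [[0, 0, 0], 0], [[0, 0, 0], 0], [[0, 0, 0], 0], [[0, 0, 0], 0]], claw=0)

```text
t: 35.6
ee_pos: [518.2, -14.6, 25.4]
ee_rot: [1.0, -0.0, 0.001, 0.0]
contact_force: [-2.8, -0.5, 9.1]
finger_gap: 55.8
```

>>> drive_tool(steps=[[[0, 0, -0.2], 0], [[0, 0, -0.4], 0], [[0, 0, -0.5], 0], [[0, 0, -0.6], 0], [[0, 0, -0.6], 0], [[0, 0, -0.6], 0], [[0, 0, -0.4], 0], [[0, 0, -0.2], 0]])

```text
t: 36.6
ee_pos: [518.0, -14.5, 165.6]
ee_rot: [1.0, -0.0, 0.001, 0.0]
contact_force: [-0.6, -0.2, -5.6]
finger_gap: 55.8
```

>>> drive_tool(steps=[[[0, 0, 0], 0], [[0, 0, 0], 0], [[0, 0, 0], 0], [[0, 0, 0], 0], [[0, 0, 0], 0], [[0, 0, 0], 0], [[0, 0, 0], 0], [[0, 0, 0], 0]])

```text
t: 37.6
ee_pos: [517.9, -14.5, 164.6]
ee_rot: [1.0, -0.0, 0.0, -0.0]
contact_force: [1.2, -0.2, -4.7]
finger_gap: 56.2
```

```bash
python3 wt.py; python3 - <<'E'
from lids import *
a=manip.snapshot("scene");s=manip.state();print(s["qvel"].round(3))
cv2.imwrite("pics/c6.png",cv2.resize(a["color"][90:390,190:560],None,fx=2,fy=2,interpolation=cv2.INTER_CUBIC))
E
```

```text
Fz -4.436 +- 0.092 [-63.52402657 -57.28145555] 38.4 [517.9 -14.5 164.5] 56.057588566635815
[-0.    -0.001  0.001 -0.001  0.001  0.001]
```

View pics/c6.png

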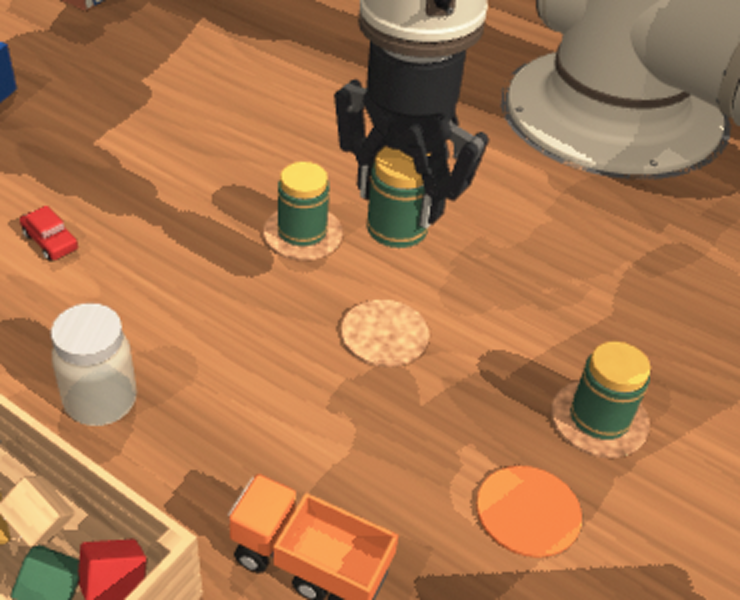

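The middle tin is held upright at (398,205), high above its empty coaster at (385,332). The right tin (303,210) and left tin (610,395) stand on their coasters with lids home, and the toys and jar haven't moved. I'll hand the job in.

```bash
python3 -c "
from station import manip
print(manip.finish_job())"
```

```text
the job is handed in; nothing more can be done
None
```

I pressed all three lids home, hefted the tins from left to right, and finished holding the middle tin, which is the heaviest. The job was handed in at about 38.5 s.

- **Lids:** all three stopped at 83 mm, their home height, under 16–27 N. No steel neck showed in the pictures afterwards.
- **Hefting:** each tin was lifted about 70 mm and held for over a second. The readings were about 1.9 N for the left tin, 4.2 N for the middle and 2.8 N for the right. The left and right tins were then set back on their coasters, and the middle one was too before its final lift.
- **Last checks:** the middle tin was upright and still, about 140 mm above its coaster, and weighed in at 4.4 N. The other two stood on their coasters with lids home, and the dumper, jar and car looked undisturbed.
- **Disagreements:** position estimates for the tins differed by a few mm between the cameras and the networks. One two-camera fit failed because the arm was in the way, so I used the wrist camera instead. After the right tin was set back, I judged its centring only by eye and by its unchanged tool position.

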